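# Shut a coin tray away in its cabinet

## Robot

A 6-joint arm with a two-finger parallel gripper is mounted at the origin on the work surface. World frame = base frame: x ahead of the robot, y to its left, z up, the work surface at z = 0. Lengths are in m, angles in rad, forces in N, time in s.
With the tool pointing down it reaches from about 0.3 to 0.875 m from the base axis. Payload 6.4 kg.
Tool frame: the origin (TCP) lies where the fingers leave the gripper's body, on its centre line; the fingertips stand 73 mm ahead of it and the grasp point (between the pads) lies 54 mm ahead of it (ctrl.pinch_z is the distance from the TCP to the grasp point, in m); z points along the fingers, y is the direction in which the jaws open and shut (so a half turn about z gives the same grasp; the last joint's range is limited). The gripper opens to 85 mm and grips with 20 to 120 N. Pads are 22 mm wide; open, the fingers measure 114 mm over their backs; the gripper's body (76 mm by 85 mm) begins 54 mm behind the grasp point. The pads swing forward as they close: fully open they stand 13 mm farther back than shut.
Start: joints at [-0.206, 0.181, 1.607, -0, 1.354, -0.206], TCP at [0.575, 0, 0.304] pointing down, gripper open.
Joint ranges: [-2.99, 2.99], [-0.89, 2.07], [0.3, 2.58], [-1.14, 4.28], [0, 2.63], [-3.12, 3.12]. Speed limits (rad/s): [2.57, 2.57, 3.01, 3.14, 3.14, 3.14].

## Interface

Orientations are given as a unit quaternion [w, x, y, z].
In Python, from bench import ctrl, camera, camera_model gives the robot as it stands.
- The arm moves only by the tool arm_command, never from a script. Its argument "series" is a list of rows, each a list of 7 numbers: the shift along the tool's x, y, z in m, then the turn, a rotation vector about the tool's x, y, z in degrees, then the finger opening in m, from 0 to 0.0854. In form: [[tx, ty, tz, rx, ry, rz, gripper], ...]. A call has exactly 5 rows; each row is the pose to reach, as a shift and turn from the pose commanded when the call began, along the tool's axes at that moment; what a row does not reach only later rows make up. A row lasts 1/10 s, in which the tool goes at most 50 mm and 8.59 degrees, less where a joint would pass 70% of its speed; a pose out of reach is approached as far as the arm can. A call with a gripper value outside its range is refused whole. The fingers move at their own pace and stop on an object; the grip force is fixed at half the most. Time passes only in rows, so rows that repeat a pose let the fingers close, or fill a call up. It gives the time, the measured TCP pose, the force and the opening at its end, in the units of the state.
- ctrl.get_obs(): the state, without advancing time (a new reading comes with each control period).
- camera(name): name is "scene" or "side" or "wrist"; returns (picture, depth): 384x512x3 uint8, red, green, blue; 384x512 float32, m along the optical axis (not along the pixel's ray), 0 where there is no reading.
- camera_model(name): a dict with "K" (3x3 intrinsics, pixels), "distortion" ([k1, k2, p1, p2, k3] as OpenCV has them; the pictures are not rectified), "position" and "attitude" of the camera in the world. Camera axes: x right, y down, z forward; pixel columns grow to the right and rows downward; lengths in m; the calibration is good to about 2 mm. A picture is of the moment at which its call begins: read the wrist's pose just before it. camera_model takes no time and is no camera call; for the wrist camera it gives the pose at the moment of the call.
- ctrl.hand_in(): hands the job in, once; it reports no verdict.
The state is a dict: "time_s": time; "q": joint angles; "dq": joint speeds; "joint_efforts": joint torques, N m; "eef_pos": TCP position; "eef_rot": TCP orientation; "wrist_force": force on the tool from outside, world axes, zero at the start; "torque": the same for the moment, N m; "opening": opening from 0.0 (shut) to 1.0 (fully open).
Only numpy, scipy, OpenCV 4.12 (cv2) and the standard library are available. Lean on these libraries where they do the work, as an engineer would, in place of code of your own. Each camera call takes 0.05 s, during which the arm holds its last target. There are 200 camera calls.

## Task

Pick up the loose tray of coins, keep it level so that no coin spills, and slide it into the empty bottom bay of the coin cabinet until its front is flush with the cabinet's front. Then swing the steel hasp down over the catch until it hangs fully closed in front of the tray, and let go. Leave the other things on the table where they are.

Things in the scene. Friction and masses are not known exactly. Their poses are not given: they have to be found in the camera images.
- tray: loose black plastic coin tray, about 0.2 kg. Its body is a flat slab 117 (x) x 176 (y) x 16 mm high covered with rows of coins; at its -x end stands a front panel 8 mm thick, 176 wide and 42 high. Origin under the middle of the slab (slab x from -58 to +58 mm), z up, +x is the end that goes into the bay first.
- tray_front (a point): bottom edge of the outer face of the tray's front panel, in the middle (66.5 mm to -x of the tray's origin).
- tray_pull (a point): middle of the tray's pull: an upright tab 12 mm thick (y), which sticks out 31 mm from the panel to -x and spans 14 to 44 mm above the tray's underside. This point lies 16 mm out from the panel, 29 mm above the underside, on the centre line. Grip it across y.
- case: grey coin cabinet fixed to the table, 150 deep (x) x 210 wide x 145 mm high. Origin at table height in the middle of its front face; +x points into the cabinet, z up. Its bottom bay is empty and open to -x; above it two full trays show as shallow fronts (they do not open). A stop in the bay meets the tray's inner end when the tray's panel is flush with the cabinet's front face.
- bay_mouth (a point): middle of the front edge of the empty bay's floor. The floor is 32 mm above the table, the bay's ceiling 80 mm; the bay is 182 mm wide between its side walls.
- hasp (a joint): angle of the hasp, a flat steel strap 18 wide (y), 4 thick, 133 mm long, hinged at the roof's front edge about the cabinet's y axis. 0: hangs closed, its outer face 8 mm before the cabinet's front face; 1.57: sticks out level to -x; 3.14 would be upright; range 0 to 2.9. The hinge is stiff (0.06 N m): it stays where it is left; push the strap to swing it.
- hasp_hinge (a point): the hasp's hinge axis, at 6 mm in front of the cabinet's front face, 76 mm to the left (+y) of its middle, 140 mm above the table.
- hasp_tip (a point): the free end of the hasp, 133 mm from the hinge axis.
- catch (a point): the catch, a small steel staple on the cabinet's plinth under the bay, 22 mm above the table, straight below the hasp's hinge; the closed hasp's slot lies over it.
- flips: bystander: stack of white card coin holders, 50 x 50 x 28 mm, origin under it.
- display: bystander: black six-sided display block with three coins, 110 mm across, 30 high, origin under it.
- tube: bystander: clear coin tube with a white cap, 36 mm across, 72 high, standing, origin under it.
- loupe: bystander: folding magnifier, about 60 x 32 x 22 mm, origin under its lens.
- scale: bystander: pocket scale 120 x 75 x 18 mm, origin under it.
- cheeks (a point): middle of the entry between two steel cheeks that flare out from the bay's side walls, 38 mm out to -x; the entry there is about 214 mm wide. The cheeks stand 32 to 66 mm above the table.
- eave (a point): lower front edge of the roof's eave, in the middle: the roof, 130 to 145 mm above the table, juts out 14 mm to -x from y = -105 to +60 mm. A vertical gripper on the pull strikes it before the tray is home; one tilted 30 to 40 degrees, fingers pointing into the cabinet, clears it.

How it is judged:
By the outcome, as a careful person would: the job done as asked, in the order asked, and still so for the second after the job is handed in, with the robot touching nothing.
It also fails if it takes over 62 s, if anything falls off the work surface, if the arm or the gripper's body presses on something with over 40 N, if the wrist force passes 120 N, or if a joint passes its speed limit or range.

## Working session

There is one attempt and no reset: what is moved stays moved. The work goes in short steps, Python scripts to look and compute and a tool call to move; the robot and the scene stay as the last step left them, time stands still between calls to the robot, and variables do not carry over. Pictures are saved under pics/ and viewed, about 8 in all and at most 12, crops included, and the job is handed in when it is done.

Besides the shell and the picture viewer there is one more tool, called as name([rows], argument=value, ...), one row to a line, values as JSON. arm_command: Moves the arm, as the interface text tells. Its arguments: {"type":"object","properties":{"series":{"type":"array","items":{"type":"array","items":{"type":"number"}}}},"required":["series"]}

```bash
mkdir -p pics; python3 - <<'E'
from bench import ctrl,camera,camera_model
import cv2,numpy as np
for n in("scene","side"):
    p,d=camera(n); np.savez(f"pics/{n}0.npz",p=p,d=d)
    cv2.imwrite(f"pics/{n}0.png",cv2.resize(p[:,:,::-1],(800,600)))
    m=camera_model(n); print(n,m)
o=ctrl.get_obs();print({k:np.round(v,3) for k,v in o.items()}, ctrl.pinch_z)
E
```

```text
scene {'K': array([[388.84416975,   0.        , 251.22318224],
       [  0.        , 388.84416975, 188.34275454],
       [  0.        ,   0.        ,   1.        ]]), 'distortion': array([-0.00061901,  0.        ,  0.        ,  0.        ,  0.        ]), 'position': array([1.31705776, 0.33617332, 0.95151366]), 'attitude': array([-0.22467459,  0.52013699,  0.7591482 , -0.32042606])}
side {'K': array([[426.77003156,   0.        , 256.75363377],
       [  0.        , 426.77003156, 192.62074702],
       [  0.        ,   0.        ,   1.        ]]), 'distortion': array([0.02742229, 0.        , 0.        , 0.        , 0.        ]), 'position': array([ 0.15264595, -0.85685976,  0.77491737]), 'attitude': array([-0.45761903,  0.87059434, -0.15498255,  0.09290172])}
{'time_s': np.float64(0.1), 'q': array([-0.206,  0.181,  1.608,  0.   ,  1.354, -0.206]), 'dq': array([ 0.   , -0.   , -0.004,  0.002, -0.001,  0.001]), 'joint_efforts': array([-0.0000e+00, -4.4587e+01, -3.5224e+01, -0.0000e+00,  4.0000e-03,
        0.0000e+00]), 'eef_pos': array([0.575, 0.   , 0.303]), 'eef_rot': array([-0.001,  0.707,  0.707, -0.   ]), 'wrist_force': array([-0.868,  0.503,  0.318]), 'torque': array([ 0.049,  0.014, -0.021]), 'opening': np.float64(0.997)} 0.0539
```

View pics/scene0.png

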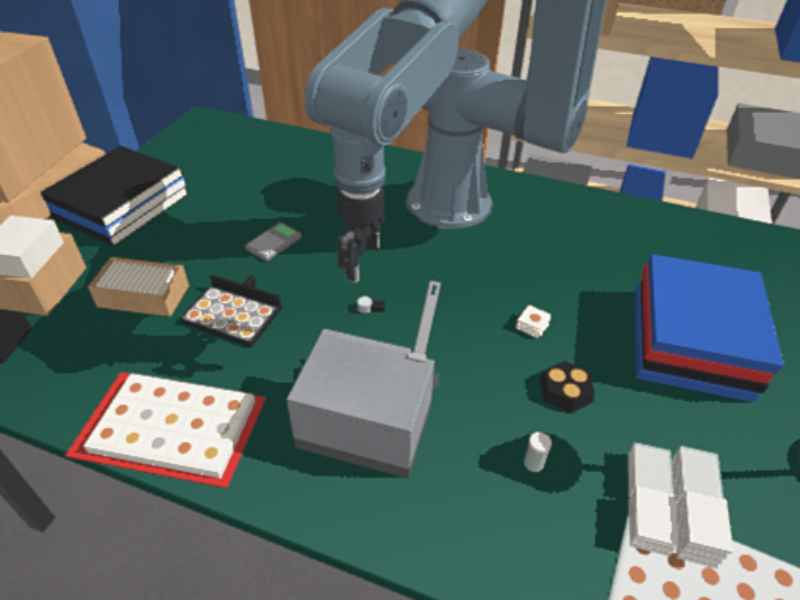

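View pics/side0.png

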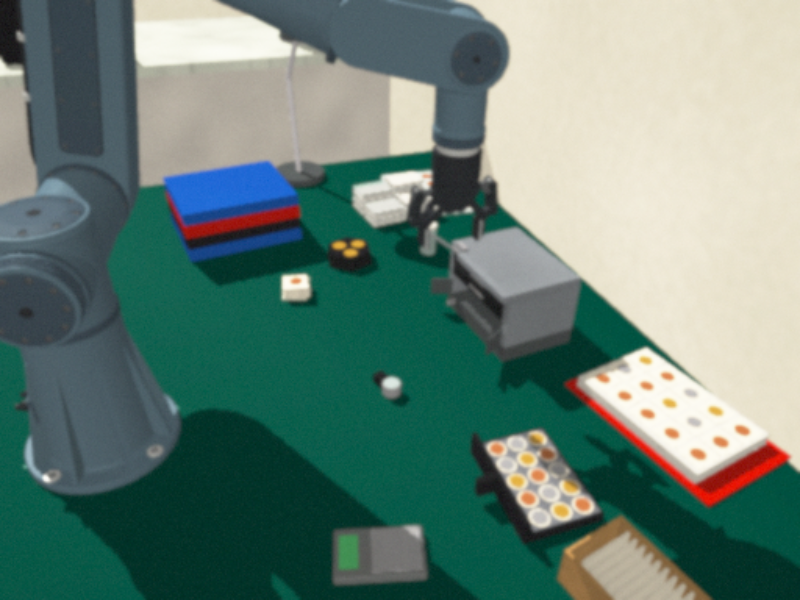

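The scene view (800x600 px) shows the tray around (235,310) with its pull toward the robot. The cabinet roof is around (365,370), the raised hasp's tip is near (433,285), and the loupe sits at (370,305). The side view shows the tray at (540,480) and the open bay facing the robot at (480,310). Next I'll measure both from depth and colour.

```bash
cat > h.py <<'E'
import cv2,numpy as np
from scipy.spatial.transform import Rotation as R
from bench import ctrl,camera,camera_model
def quat(q): return R.from_quat(np.asarray(q)[[1,2,3,0]])
def cloud(d,m):
    v,u=np.mgrid[:384,:512]
    pt=np.stack([u,v],-1).reshape(-1,1,2).astype(float)
    n=cv2.undistortPoints(pt,m["K"],np.array(m["distortion"])).reshape(-1,2)
    c=np.c_[n,np.ones(len(n))]*d.reshape(-1,1)
    return (quat(m["attitude"]).apply(c)+m["position"]).reshape(384,512,3)
def rect(P):
    (c,s,a)=cv2.minAreaRect(P[:,:2].astype(np.float32)*1000); return np.round(c,1),np.round(s,1),round(a,2)
def box(W,x0,x1,y0,y1,z0,z1):
    return (W[...,0]>x0)&(W[...,0]<x1)&(W[...,1]>y0)&(W[...,1]<y1)&(W[...,2]>z0)&(W[...,2]<z1)
E
python3 - <<'E'
from h import *
for n in("scene","side"):
    f=np.load(f"pics/{n}0.npz");W=cloud(f["d"],camera_model(n));V=W.reshape(-1,3)
    t=V[box(V,.2,1.2,-.6,.6,-.02,.02)];print(n,"table z",np.median(t[:,2]))
    for nm,(u,v) in (dict(tray=(235,312),case=(370,370),tip=(433,286),loupe=(368,303),scale=(273,240),eave=(410,355)) if n=="scene" else dict(tray=(540,480),case=(520,260),loupe=(391,386),scale=(380,555),tip=(437,240))).items():
        print(nm,np.round(np.median(W[int(v*.64)-1:int(v*.64)+2,int(u*.64)-1:int(u*.64)+2].reshape(-1,3),0),3))
    c=V[box(V,.5,1.1,-.4,.4,.136,.154)];print("roof",rect(c),len(c))
E
```

```text
scene table z -0.0006443511732115992
tray [ 0.582 -0.302  0.018]
case [0.717 0.069 0.144]
tip [0.556 0.124 0.217]
loupe [ 0.451 -0.047  0.021]
scale [ 0.337 -0.348  0.019]
eave [0.664 0.124 0.148]
roof (array([729.5,  66.9]), array([177.3, 210.4]), 4.31) 4073
side table z -0.0007015999493801273
tray [ 0.586 -0.322  0.019]
case [0.749 0.06  0.144]
loupe [ 0.452 -0.061  0.021]
scale [ 0.329 -0.358  0.016]
tip [0.612 0.13  0.175]
roof (array([728.7,  65.4]), array([174.6, 215.3]), 5.54) 2218
```

```bash
python3 - <<'E'
from h import *
A={};
for n in("scene","side"):
    f=np.load(f"pics/{n}0.npz");W=cloud(f["d"],camera_model(n));p=f["p"].astype(int)
    W=W.reshape(-1,3);p=p.reshape(-1,3);A[n]=(W,p)
    def ras(m,o,res=2,op=9,name=""):
        P=W[m]; g=np.zeros((300,300),np.uint8); ij=((P[:,:2]-o)*1000/res).astype(int)
        k=(ij>=0).all(1)&(ij<300).all(1); g[ij[k,0],ij[k,1]]=1
        g=cv2.morphologyEx(g,cv2.MORPH_CLOSE,np.ones((7,7)));g=cv2.morphologyEx(g,cv2.MORPH_OPEN,np.ones((op,op)))
        c=max(cv2.findContours(g,0,2)[0],key=cv2.contourArea)[:,0,::-1]*res+np.array(o)*1000+res/2
        (cc,s,a)=cv2.minAreaRect(c.astype(np.float32)); print(n,name,np.round(cc,1),np.round(s,1),round(a,2),np.round(cv2.boxPoints((cc,s,a)),0).tolist())
    ras(box(W,.5,1.1,-.3,.4,.137,.153),(.5,-.2),op=17,name="roof")
    ras(box(W,.42,.8,-.5,-.12,.011,.024),(.4,-.5),op=9,name="slab")
    ras(box(W,.42,.8,-.5,-.12,.034,.05),(.4,-.5),res=1,op=3,name="paneltop")
    ras(box(W,.3,.55,-.2,.1,.008,.05),(.3,-.2),res=1,op=3,name="loupe")
    ras(box(W,.2,.5,-.5,-.2,.012,.03),(.2,-.5),res=1,op=5,name="scale")
    h=W[box(W,.45,.68,.09,.17,.15,.3)]
    if len(h)>20: 
        c=h.mean(0);d=np.linalg.svd(h-c)[2][0];print("hasp",n,c,d,h.min(0),h.max(0),len(h))
E
```

```text
scene roof [734.7  67.6] [166.6 211.3] 4.09 [[644.0, 167.0], [659.0, -44.0], [825.0, -32.0], [810.0, 179.0]]
scene slab [ 584.9 -310.1] [176.4 121.5] 88.18 [[521.0, -396.0], [643.0, -400.0], [648.0, -224.0], [527.0, -220.0]]
scene paneltop [ 521.4 -293.3] [66.  16.9] 87.71 [[512.0, -326.0], [528.0, -327.0], [531.0, -261.0], [514.0, -260.0]]
scene loupe [454.5 -38.5] [56. 28.] 90.0 [[440.0, -66.0], [468.0, -66.0], [468.0, -10.0], [440.0, -10.0]]
scene scale [ 325.  -337.5] [61.3 57.4] 85.91 [[294.0, -366.0], [351.0, -370.0], [356.0, -309.0], [299.0, -305.0]]
hasp scene [0.60265517 0.13372954 0.18475577] [ 0.78460098  0.06433091 -0.61665456] [0.55185426 0.12132841 0.15007665] [0.67356876 0.15129502 0.22673055] 280
side roof [732.1  64.8] [165.7 209.4] 3.01 [[644.0, 165.0], [655.0, -44.0], [820.0, -35.0], [809.0, 174.0]]
side slab [ 592. -313.] [176. 106.] 90.0 [[539.0, -401.0], [645.0, -401.0], [645.0, -225.0], [539.0, -225.0]]
side paneltop [ 508.  -311.3] [174.1  41.1] 89.09 [[486.0, -398.0], [527.0, -399.0], [530.0, -225.0], [489.0, -224.0]]
side loupe [452.6 -41.2] [30.2 57.4] 7.35 [[434.0, -15.0], [441.0, -72.0], [471.0, -68.0], [464.0, -11.0]]
side scale [ 328.9 -350.8] [ 75.2 118.3] 73.44 [[261.0, -370.0], [375.0, -404.0], [396.0, -332.0], [283.0, -298.0]]
hasp side [0.62210716 0.13002483 0.16825904] [ 0.82023968  0.14018618 -0.55457615] [0.59277218 0.12279405 0.15008812] [0.66740334 0.14974028 0.19067211] 41
```

```bash
cat >> h.py <<'E'
TH=np.radians(38)
def tool(yaw,th=TH,flip=False):  # tool rotation, fingers tilted into +x, jaws across y
    z=np.array([np.sin(th),0,-np.cos(th)]);y=np.array([0,-1. if flip else 1.,0]);x=np.cross(y,z)
    return R.from_euler("z",yaw,degrees=True)*R.from_matrix(np.c_[x,y,z])
def go(p,Rt,ref=None):
    "shift (m) and turn (deg) to bring the grasp point to p with attitude Rt"
    o=ctrl.get_obs();p0=np.array(o["eef_pos"]);R0=quat(o["eef_rot"])
    t=np.asarray(p)-Rt.apply([0,0,ctrl.pinch_z])
    print("TCP",np.round(p0,4),"grasp",np.round(p0+R0.apply([0,0,ctrl.pinch_z]),4),"t",o["time_s"],"->",np.round(t,4))
    print("shift",np.round(R0.inv().apply(t-p0),4),"turn",np.round((R0.inv()*Rt).as_rotvec(degrees=True),2))
E
python3 - <<'E'
from h import *
o=ctrl.get_obs();m=camera_model("wrist");R0=quat(o["eef_rot"])
print("cam in tool",R0.inv().apply(m["position"]-o["eef_pos"]),(R0.inv()*quat(m["attitude"])).as_matrix().round(3),m["K"][0,0])
for f in(0,1): go([.495,-.309,.12],tool(-1.7,flip=f))
E
```

```text
cam in tool [ 0.08081263 -0.00048258 -0.06962047] [[ 0.001 -0.949 -0.316]
 [ 1.     0.001  0.001]
 [-0.001 -0.316  0.949]] 311.330259648125
TCP [5.746e-01 1.000e-04 3.031e-01] grasp [5.746e-01 1.000e-04 2.492e-01] t 0.1 -> [ 0.4618 -0.308   0.1625]
shift [-0.3082 -0.1126  0.1407] turn [-29.24 -30.15 -84.76]
TCP [5.746e-01 1.000e-04 3.031e-01] grasp [5.746e-01 1.000e-04 2.492e-01] t 0.1 -> [ 0.4618 -0.308   0.1625]
shift [-0.3082 -0.1126  0.1407] turn [-30.38  29.47  87.98]
```

```bash
python3 - <<'E'
from h import *
m=camera_model("wrist");p,d=camera("wrist");np.savez("pics/w0.npz",p=p,d=d)
cv2.imwrite("pics/w0.png",p[:,:,::-1])
W=cloud(d,m);V=W.reshape(-1,3)
r=V[box(V,.55,1,-.3,.3,.135,.155)];print(len(r),np.median(r[:,2]))
# eave front edge: min x per y bin
bs=np.arange(-.05,.15,.004);e=[(b+.002,np.sort(k)[2]) for b in bs if len(k:=r[(r[:,1]>b)&(r[:,1]<b+.004),0])>8]
print(np.round(e,4).tolist())
e=np.array([k for k in e if -.03<k[0]<.11]);c=np.polyfit(e[:,0],e[:,1],1);print(c,np.degrees(np.arctan(-c[0])),np.std(e[:,1]-np.polyval(c,e[:,0])))
print("ymin edge",np.sort(r[:,1])[:3])
E
```

```text
37081 0.1447482585512793
[[-0.044, 0.6598], [-0.04, 0.659], [-0.036, 0.6588], [-0.032, 0.659], [-0.028, 0.6587], [-0.024, 0.6585], [-0.02, 0.6583], [-0.016, 0.6581], [-0.012, 0.6575], [-0.008, 0.6574], [-0.004, 0.657], [0.0, 0.6568], [0.004, 0.6566], [0.008, 0.6562], [0.012, 0.6558], [0.016, 0.6554], [0.02, 0.655], [0.024, 0.6548], [0.028, 0.6541], [0.032, 0.6536], [0.036, 0.6532], [0.04, 0.653], [0.044, 0.6527], [0.048, 0.6526], [0.052, 0.6523], [0.056, 0.652], [0.06, 0.6516], [0.064, 0.6513], [0.068, 0.6513], [0.072, 0.651], [0.076, 0.6507], [0.08, 0.6505], [0.084, 0.6497], [0.088, 0.6494], [0.092, 0.6492], [0.096, 0.6488], [0.1, 0.6489], [0.104, 0.6486], [0.108, 0.6482], [0.112, 0.6475], [0.116, 0.6472], [0.12, 0.6478], [0.124, 0.6356], [0.128, 0.6387], [0.132, 0.639], [0.136, 0.6394], [0.14, 0.645], [0.144, 0.6875], [0.148, 0.7428]]
[-0.07994379  0.65658541] 4.570721004041953 0.00022057632429238306
ymin edge [-0.04395512 -0.04384072 -0.04371275]
```

View pics/w0.png

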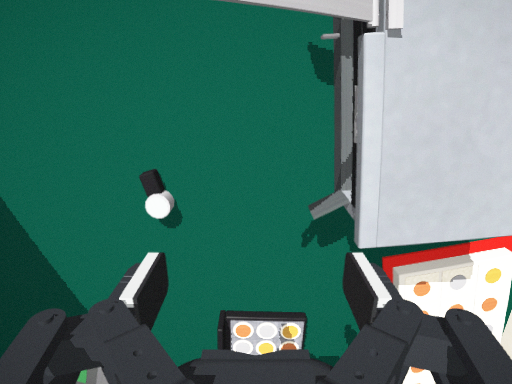

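The wrist view shows the eave's front edge at column ~370 and its right corner at (357,247). It also shows the flared right cheek at (330,205) and the loupe at (157,195). I get a case yaw of about 4.5° and an origin of about (0.6656, 0.0618). Moving to the tray.

arm_command([
  [-0.308, -0.113, 0.14, -29.2, -30.2, -84.8, 0.06],
  [-0.308, -0.113, 0.14, -29.2, -30.2, -84.8, 0.06],
  [-0.308, -0.113, 0.14, -29.2, -30.2, -84.8, 0.06],
  [-0.308, -0.113, 0.14, -29.2, -30.2, -84.8, 0.06],
  [-0.308, -0.113, 0.14, -29.2, -30.2, -84.8, 0.06],
])

```text
time_s: 0.65
eef_pos: [0.502, -0.199, 0.2126]
eef_rot: [0.15, 0.45, 0.881, -0.001]
wrist_force: [1.2, 0.0, 0.5]
opening: 0.7
```

```bash
python3 - <<'E'
from h import *
go([.495,-.309,.12],tool(-1.7))
E
```

```text
TCP [ 0.502  -0.199   0.2126] grasp [ 0.5161 -0.2063  0.1611] t 0.65 -> [ 0.4618 -0.308   0.1625]
shift [-0.0509 -0.1034  0.0521] turn [-16.74 -17.55 -49.2 ]
```

arm_command([
  [-0.05, -0.103, 0.052, -16.7, -17.5, -49.2, 0.06],
  [-0.05, -0.103, 0.052, -16.7, -17.5, -49.2, 0.06],
  [-0.05, -0.103, 0.052, -16.7, -17.5, -49.2, 0.06],
  [-0.05, -0.103, 0.052, -16.7, -17.5, -49.2, 0.06],
  [-0.05, -0.103, 0.052, -16.7, -17.5, -49.2, 0.06],
])

```text
time_s: 1.15
eef_pos: [0.4633, -0.3028, 0.1637]
eef_rot: [0.24, 0.241, 0.94, 0.005]
wrist_force: [-0.5, 0.5, -1.6]
opening: 0.702
```

```bash
python3 - <<'E'
from h import *
go([.495,-.309,.12],tool(-1.7))
E
```

```text
TCP [ 0.4633 -0.3028  0.1637] grasp [ 0.4877 -0.3085  0.116 ] t 1.15 -> [ 0.4618 -0.308   0.1625]
shift [-0.0007 -0.0054  0.001 ] turn [ -7.61  -9.36 -25.18]
```

arm_command([
  [-0.001, -0.005, 0.001, -7.6, -9.4, -25.2, 0.06],
  [-0.001, -0.005, 0.001, -7.6, -9.4, -25.2, 0.06],
  [-0.001, -0.005, 0.001, -7.6, -9.4, -25.2, 0.06],
  [-0.001, -0.005, 0.001, -7.6, -9.4, -25.2, 0.06],
  [-0.001, -0.005, 0.001, -7.6, -9.4, -25.2, 0.06],
])

```text
time_s: 1.65
eef_pos: [0.4729, -0.3039, 0.1767]
eef_rot: [0.314, 0.022, 0.949, -0.005]
wrist_force: [-0.4, 0.4, -0.4]
opening: 0.704
```

```bash
python3 - <<'E'
from h import *
m=camera_model("wrist");p,d=camera("wrist")
cv2.imwrite("pics/w1.png",p[:,:,::-1])
W=cloud(d,m);V=W.reshape(-1,3)
r=V[box(V,.45,.56,-.42,-.2,.030,.050)]
print(len(r))
from h import rect
pan=r[(r[:,0]>.505)]
bs=np.arange(-.4,-.22,.006)
e=np.array([(b+.003,np.sort(k)[2],np.sort(k)[-3],len(k)) for b in bs if len(k:=r[(r[:,1]>b)&(r[:,1]<b+.006),0])>8]);print(np.round(e,4).tolist())
tab=r[(r[:,0]<.512)];print("tab",tab.min(0),tab.max(0),np.median(tab,0),len(tab))
go([.495,-.309,.12],tool(-1.7))
E
```

```text
5590
[[-0.397, 0.5164, 0.5232, 82.0], [-0.391, 0.5165, 0.5238, 161.0], [-0.385, 0.5167, 0.5243, 163.0], [-0.379, 0.5165, 0.5253, 162.0], [-0.373, 0.5174, 0.5254, 162.0], [-0.367, 0.5171, 0.5256, 169.0], [-0.361, 0.5175, 0.5257, 172.0], [-0.355, 0.5176, 0.5245, 165.0], [-0.349, 0.5176, 0.5252, 166.0], [-0.343, 0.5181, 0.5253, 165.0], [-0.337, 0.5183, 0.5258, 170.0], [-0.331, 0.5185, 0.5263, 169.0], [-0.325, 0.5187, 0.5267, 174.0], [-0.319, 0.5186, 0.5271, 163.0], [-0.313, 0.4878, 0.5277, 466.0], [-0.307, 0.4881, 0.5259, 532.0], [-0.301, 0.4891, 0.526, 227.0], [-0.295, 0.5195, 0.5266, 170.0], [-0.289, 0.5198, 0.5272, 170.0], [-0.283, 0.52, 0.5275, 172.0], [-0.277, 0.5199, 0.5279, 174.0], [-0.271, 0.52, 0.5279, 176.0], [-0.265, 0.5201, 0.5287, 175.0], [-0.259, 0.5203, 0.5281, 170.0], [-0.253, 0.5201, 0.5278, 167.0], [-0.247, 0.5208, 0.5278, 168.0], [-0.241, 0.5209, 0.5282, 164.0], [-0.235, 0.5209, 0.5289, 170.0], [-0.229, 0.5213, 0.5291, 170.0], [-0.223, 0.5214, 0.5284, 76.0]]
tab [ 0.48778818 -0.31563801  0.03000715] [ 0.51199167 -0.30319433  0.04525632] [ 0.49365747 -0.30918302  0.04328635] 823
TCP [ 0.4726 -0.3036  0.1761] grasp [ 0.5047 -0.3048  0.1329] t 1.7 -> [ 0.4618 -0.308   0.1625]
shift [ 0.0166 -0.0049  0.0047] turn [-0.3  -1.41 -0.73]
```

View pics/w1.png

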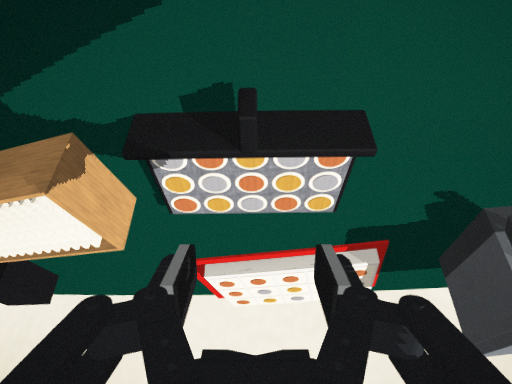

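The wrist view shows the tray's panel at rows 110–155 and the pull at (248,115) between the open fingers. The panel's outer face is at x=0.519, the pull's centre at y=-0.3094 and the yaw is -1.65°.

```bash
python3 - <<'E'
from h import *
go([.495,-.3094,.034],tool(-1.65))
E
```

```text
TCP [ 0.4726 -0.3036  0.1761] grasp [ 0.5047 -0.3048  0.1329] t 1.7 -> [ 0.4618 -0.3084  0.0765]
shift [ 0.0679 -0.0056  0.0737] turn [-0.33 -1.41 -0.77]
```

arm_command([
  [0.03, -0.005, 0.02, -0.3, -1.4, -0.8, 0.06],
  [0.033, -0.0056, 0.025, -0.3, -1.4, -0.8, 0.06],
  [0.045, -0.0056, 0.043, -0.3, -1.4, -0.8, 0.06],
  [0.058, -0.0056, 0.06, -0.3, -1.4, -0.8, 0.06],
  [0.068, -0.0056, 0.0737, -0.3, -1.4, -0.8, 0.06],
])

```text
time_s: 2.2
eef_pos: [0.4929, -0.3004, 0.1165]
eef_rot: [0.289, 0.029, 0.957, -0.002]
wrist_force: [-0.4, 0.1, -0.3]
opening: 0.702
```

arm_command([
  [0, 0, 0, 0, 0, 0, 0.06],
  [0, 0, 0, 0, 0, 0, 0.06],
  [0, 0, 0, 0, 0, 0, 0.06],
  [0, 0, 0, 0, 0, 0, 0.06],
  [0, 0, 0, 0, 0, 0, 0.06],
])

```text
time_s: 2.7
eef_pos: [0.4929, -0.3013, 0.1182]
eef_rot: [0.29, 0.03, 0.956, -0.002]
wrist_force: [0.2, -0.7, 0.1]
opening: 0.701
```

```bash
python3 - <<'E'
from h import *
go([.495,-.3094,.034],tool(-1.65))
p,d=camera("wrist")
cv2.imwrite("pics/w2.png",p[:,:,::-1])
E
```

```text
TCP [ 0.4929 -0.3013  0.1182] grasp [ 0.5228 -0.3025  0.0734] t 2.7 -> [ 0.4618 -0.3084  0.0765]
shift [ 0.0486 -0.0095  0.0176] turn [-0.41 -4.23 -1.77]
```

View pics/w2.png

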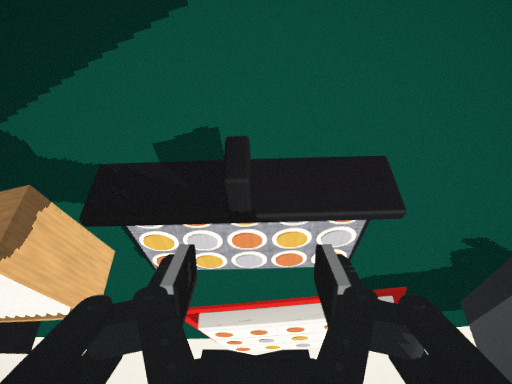

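The view shows the fingers stopped over the tray (tips at rows ~250), short of the pull at (238,170). The move fell short of its target, so I'm checking the joint angles.

```bash
python3 - <<'E'
from h import *
o=ctrl.get_obs();print(np.round(o["q"],3))
R0=quat(o["eef_rot"]);print(R0.as_matrix().round(3))
E
```

```text
[-0.951  0.291  2.02   0.853  0.623 -3.118]
[[-0.83   0.058  0.555]
 [ 0.055  0.998 -0.022]
 [-0.556  0.013 -0.831]]
```

Joint 6 is at its limit, so I'll use the half-turned grasp. I'll back off and spin +180°.

arm_command([
  [0, 0, -0.03, 0, 0, 4, 0.06],
  [0, 0, -0.06, 0, 0, 12, 0.06],
  [0, 0, -0.06, 0, 0, 20, 0.06],
  [0, 0, -0.06, 0, 0, 28, 0.06],
  [0, 0, -0.06, 0, 0, 36, 0.06],
])

```text
time_s: 3.25
eef_pos: [0.4595, -0.3, 0.1682]
eef_rot: [0.277, 0.326, 0.9, 0.088]
wrist_force: [0.5, 0.0, 0.3]
opening: 0.703
```

arm_command([
  [0, 0, 0, 0, 0, 8.5, 0.06],
  [0, 0, 0, 0, 0, 17, 0.06],
  [0, 0, 0, 0, 0, 25.5, 0.06],
  [0, 0, 0, 0, 0, 34, 0.06],
  [0, 0, 0, 0, 0, 42.5, 0.06],
])

```text
time_s: 3.75
eef_pos: [0.4595, -0.2998, 0.1677]
eef_rot: [0.226, 0.63, 0.72, 0.183]
wrist_force: [0.1, -0.3, 0.3]
opening: 0.699
```

arm_command([
  [0, 0, 0, 0, 0, 8.5, 0.06],
  [0, 0, 0, 0, 0, 17, 0.06],
  [0, 0, 0, 0, 0, 25.5, 0.06],
  [0, 0, 0, 0, 0, 34, 0.06],
  [0, 0, 0, 0, 0, 42.5, 0.06],
])

```text
time_s: 4.25
eef_pos: [0.4595, -0.2998, 0.1677]
eef_rot: [0.144, 0.848, 0.443, 0.252]
wrist_force: [-0.0, 0.2, -0.1]
opening: 0.703
```

```bash
python3 - <<'E'
from h import *
print(np.round(ctrl.get_obs()["q"],3))
go([.495,-.3094,.09],tool(-1.65,flip=True))
E
```

```text
[-1.013  0.134  2.075  0.761  0.729 -0.933]
TCP [ 0.4595 -0.2998  0.1677] grasp [ 0.4894 -0.3009  0.1229] t 4.25 -> [ 0.4618 -0.3084  0.1325]
shift [-0.0166 -0.01    0.0308] turn [-1.83  4.06 56.84]
```

arm_command([
  [-0.004, -0.002, 0.006, -0.4, 0.8, 8.5, 0.06],
  [-0.008, -0.004, 0.012, -0.8, 1.6, 17, 0.06],
  [-0.012, -0.007, 0.02, -1.2, 2.6, 25.5, 0.06],
  [-0.016, -0.01, 0.03, -1.6, 3.6, 34, 0.06],
  [-0.0166, -0.01, 0.0308, -1.8, 4, 42, 0.06],
])

```text
time_s: 4.75
eef_pos: [0.4615, -0.3083, 0.1311]
eef_rot: [0.041, 0.939, 0.11, 0.322]
wrist_force: [0.1, 0.0, 1.4]
opening: 0.699
```

arm_command([
  [0, 0, 0, 0, 0, 7, 0.06],
  [0, 0, 0, 0, 0, 13, 0.06],
  [0, 0, 0, 0, 0, 13, 0.06],
  [0, 0, 0, 0, 0, 13, 0.06],
  [0, 0, 0, 0, 0, 13, 0.06],
])

```text
time_s: 5.25
eef_pos: [0.462, -0.3086, 0.1324]
eef_rot: [0.006, 0.946, 0.007, 0.325]
wrist_force: [-0.3, 0.1, -0.1]
opening: 0.702
```

```bash
python3 - <<'E'
from h import *
print(np.round(ctrl.get_obs()["q"],3))
go([.495,-.3094,.034],tool(-1.65,flip=True))
E
```

```text
[-1.052  0.234  2.086  0.967  0.7   -0.224]
TCP [ 0.462  -0.3086  0.1324] grasp [ 0.4951 -0.309   0.0899] t 5.25 -> [ 0.4618 -0.3084  0.0765]
shift [-0.0345 -0.001   0.044 ] turn [-0.58  0.06  2.29]
```

arm_command([
  [-0.009, -0.001, 0.011, -0.6, 0, 2.3, 0.06],
  [-0.018, -0.001, 0.022, -0.6, 0, 2.3, 0.06],
  [-0.027, -0.001, 0.034, -0.6, 0, 2.3, 0.06],
  [-0.0345, -0.001, 0.044, -0.6, 0, 2.3, 0.06],
  [-0.0345, -0.001, 0.044, -0.6, 0, 2.3, 0.06],
])

```text
time_s: 5.75
eef_pos: [0.4612, -0.3074, 0.0748]
eef_rot: [0.003, 0.946, -0.015, 0.324]
wrist_force: [-0.5, 0.6, -1.1]
opening: 0.709
```

```bash
python3 - <<'E'
from h import *
go([.495,-.3094,.034],tool(-1.65,flip=True))
E
```

```text
TCP [ 0.4612 -0.3074  0.0748] grasp [ 0.4943 -0.3083  0.0322] t 5.75 -> [ 0.4618 -0.3084  0.0765]
shift [ 0.0015  0.001  -0.0009] turn [-0.11  0.16 -0.15]
```

Close on the pull, with a small correction first.

arm_command([
  [0.0015, 0.001, -0.001, 0, 0, 0, 0.04],
  [0.0015, 0.001, -0.001, 0, 0, 0, 0.02],
  [0.0015, 0.001, -0.001, 0, 0, 0, 0.0],
  [0.0015, 0.001, -0.001, 0, 0, 0, 0.0],
  [0.0015, 0.001, -0.001, 0, 0, 0, 0.0],
])

```text
time_s: 6.25
eef_pos: [0.4627, -0.3096, 0.079]
eef_rot: [0.005, 0.945, -0.014, 0.326]
wrist_force: [-3.8, 1.6, 5.7]
opening: 0.125
```

arm_command([
  [0, 0, 0, 0, 0, 0, 0],
  [0, 0, 0, 0, 0, 0, 0],
  [0, 0, 0, 0, 0, 0, 0],
  [0, 0, 0, 0, 0, 0, 0],
  [0, 0, 0, 0, 0, 0, 0],
])

```text
time_s: 6.75
eef_pos: [0.4627, -0.3096, 0.0791]
eef_rot: [0.005, 0.945, -0.014, 0.326]
wrist_force: [-3.0, 0.8, 5.4]
opening: 0.126
```

```bash
python3 - <<'E'
from h import *
go([.495,-.3094,.074],tool(-1.65,flip=True));o=ctrl.get_obs();print(o["opening"]*85,o["wrist_force"])
E
```

```text
TCP [ 0.4627 -0.3096  0.0791] grasp [ 0.4959 -0.3106  0.0366] t 6.75 -> [ 0.4618 -0.3084  0.1165]
shift [ 0.0223 -0.0012 -0.03  ] turn [ 0.03 -0.01 -0.07]
10.691777719395857 [-2.98479651  0.79840476  5.42912919]
```

arm_command([
  [0.001, 0, -0.001, 0, 0, 0, 0],
  [0.003, 0, -0.004, 0, 0, 0, 0],
  [0.007, 0, -0.009, 0, 0, 0, 0],
  [0.011, 0, -0.015, 0, 0, 0, 0],
  [0.015, 0, -0.02, 0, 0, 0, 0],
])

```text
time_s: 7.25
eef_pos: [0.4618, -0.3094, 0.1037]
eef_rot: [0.004, 0.946, -0.015, 0.325]
wrist_force: [-0.5, -1.1, -3.1]
opening: 0.124
```

```bash
python3 - <<'E'
from h import *
go([.495,-.3094,.16],tool(-1.65,flip=True));o=ctrl.get_obs();print(o["opening"],o["wrist_force"])
f,d=camera("side");cv2.imwrite("pics/s1.png",cv2.resize(f[180:384,240:440,::-1],None,fx=3,fy=2.9))
p,d=camera("wrist");cv2.imwrite("pics/w3.png",p[:,:,::-1])
E
```

```text
TCP [ 0.4618 -0.3094  0.1037] grasp [ 0.4949 -0.3104  0.0612] t 7.25 -> [ 0.4618 -0.3084  0.2025]
shift [ 0.0607 -0.0011 -0.0779] turn [ 0.02  0.07 -0.12]
0.12357275939779568 [-0.51195521 -1.07945108 -3.06100457]
```

View pics/s1.png

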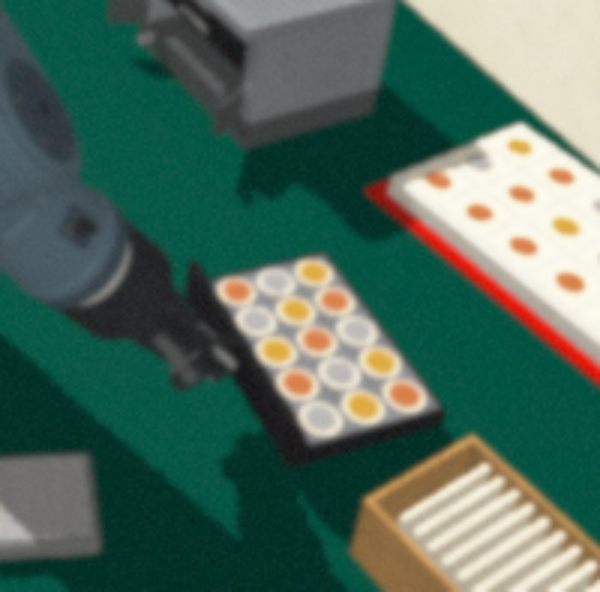

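The side crop shows the tray hanging from the gripper at (230,360) with all 15 coins in place. I'll measure how level it is from the depth.

```bash
cat >> h.py <<'E'
def tray(names=("scene","side"),yaw=-1.65):
    "tilt of the coin field in the tray's frame, deduced from depth around the held tray"
    o=ctrl.get_obs();g=np.array(o["eef_pos"])+quat(o["eef_rot"]).apply([0,0,ctrl.pinch_z])
    Rz=R.from_euler("z",yaw,degrees=True)
    for n in names:
        m=camera_model(n);p,d=camera(n);V=Rz.inv().apply(cloud(d,m).reshape(-1,3)-g)
        s=V[box(V,.04,.135,-.08,.08,-.04,.004)]
        for _ in range(4):
            c,r=np.linalg.lstsq(np.c_[s[:,:2],np.ones(len(s))],s[:,2],rcond=None)[:2]
            e=s[:,2]-np.c_[s[:,:2],np.ones(len(s))]@c;s=s[abs(e)<max(2*e.std(),.0015)]
        pan=V[box(V,.0,.05,-.1,.1,-.005,.015)&(p.reshape(-1,3).max(1)<70)]
        print(n,len(s),"dz/dx deg",np.degrees(c[0]).round(2),"dz/dy deg",np.degrees(c[1]).round(2),"z at panel",c[2]+c[0]*.024,"rms",e.std().round(4),"xmax",np.percentile(V[box(V,.04,.2,-.08,.08,-.04,.0)][:,0],99.8).round(4))
E
python3 - <<'E'
from h import *
tray()
E
```

```text
scene 861 dz/dx deg 0.17 dz/dy deg 0.19 z at panel -0.02040165870817487 rms 0.0017 xmax 0.1505
side 1993 dz/dx deg -0.15 dz/dy deg 0.57 z at panel -0.020416260090067296 rms 0.0013 xmax 0.1495
```

The tray is level within about 0.3°. Now I'll lift it and carry it toward the cabinet.

```bash
cat >> h.py <<'E'
CO=np.array([.6656,.0618]);CY=4.55
def case(x,y,z):
    c,s=np.cos(np.radians(CY)),np.sin(np.radians(CY));return np.array([CO[0]+c*x-s*y,CO[1]+s*x+c*y,z])
E
python3 - <<'E'
from h import *
go([.493,-.26,.125],tool(-1.65,flip=True))
go(case(-.195,0,.125),tool(CY,flip=True));print(case(-.195,0,.1))
E
```

```text
TCP [ 0.4619 -0.3095  0.1034] grasp [ 0.495  -0.3105  0.0609] t 7.45 -> [ 0.4598 -0.259   0.1675]
shift [ 0.0365 -0.0504 -0.0527] turn [ 0.04  0.05 -0.1 ]
TCP [ 0.4619 -0.3095  0.1034] grasp [ 0.495  -0.3105  0.0609] t 7.45 -> [0.4381 0.0437 0.1675]
shift [ 0.012  -0.3524 -0.0716] turn [ 3.85  0.05 -4.99]
[0.47121455 0.04633084 0.1       ]
```

arm_command([
  [0.003, -0.002, -0.004, 0, 0, 0, 0],
  [0.01, -0.008, -0.014, 0, 0, 0, 0],
  [0.018, -0.018, -0.027, 0, 0, 0, 0],
  [0.026, -0.031, -0.039, 0.1, 0, -0.1, 0],
  [0.033, -0.047, -0.049, 0.2, 0, -0.2, 0],
])

```text
time_s: 7.95
eef_pos: [0.4591, -0.262, 0.1627]
eef_rot: [0.003, 0.946, -0.013, 0.325]
wrist_force: [0.6, -0.3, -1.8]
opening: 0.128
```

arm_command([
  [0.002, -0.019, -0.004, 0.2, 0, -0.3, 0],
  [0.002, -0.039, -0.006, 0.5, 0, -0.6, 0],
  [0.001, -0.059, -0.007, 0.8, 0, -1.0, 0],
  [-0.001, -0.079, -0.009, 1.1, 0, -1.4, 0],
  [-0.003, -0.099, -0.01, 1.4, 0, -1.8, 0],
])

```text
time_s: 8.45
eef_pos: [0.4528, -0.1617, 0.168]
eef_rot: [-0.004, 0.946, 0.007, 0.325]
wrist_force: [0.7, 0.7, -1.8]
opening: 0.129
```

```bash
python3 - <<'E'
from h import *
go(case(-.195,0,.125),tool(CY,flip=True));print(ctrl.get_obs()["q"].round(3))
E
```

```text
TCP [ 0.4528 -0.1617  0.168 ] grasp [ 0.486  -0.1611  0.1255] t 8.45 -> [0.4381 0.0437 0.1675]
shift [-0.0099 -0.2056 -0.0063] turn [ 2.16  0.08 -3.01]
[-0.849 -0.058  2.304  0.907  0.638  0.027]
```

arm_command([
  [-0.001, -0.02, -0.001, 0.2, 0, -0.3, 0],
  [-0.002, -0.04, -0.001, 0.4, 0, -0.6, 0],
  [-0.003, -0.06, -0.002, 0.6, 0, -0.9, 0],
  [-0.004, -0.08, -0.002, 0.9, 0, -1.2, 0],
  [-0.005, -0.1, -0.003, 1.1, 0, -1.5, 0],
])

```text
time_s: 8.95
eef_pos: [0.4455, -0.0618, 0.1674]
eef_rot: [-0.009, 0.946, 0.022, 0.325]
wrist_force: [-0.4, -0.3, -2.7]
opening: 0.129
```

arm_command([
  [-0.001, -0.02, -0.001, 0.2, 0, -0.3, 0],
  [-0.002, -0.04, -0.002, 0.5, 0, -0.7, 0],
  [-0.003, -0.058, -0.003, 0.8, 0, -1.1, 0],
  [-0.004, -0.072, -0.003, 1, 0, -1.4, 0],
  [-0.005, -0.082, -0.003, 1.1, 0, -1.5, 0],
])

```text
time_s: 9.45
eef_pos: [0.4355, 0.0201, 0.1666]
eef_rot: [-0.014, 0.945, 0.038, 0.324]
wrist_force: [0.1, 0.1, -2.9]
opening: 0.127
```

```bash
python3 - <<'E'
from h import *
go(case(-.195,0,.125),tool(CY,flip=True));print(ctrl.get_obs()["q"].round(3))
E
```

```text
TCP [0.4355 0.0201 0.1666] grasp [0.4685 0.0228 0.1241] t 9.45 -> [0.4381 0.0437 0.1675]
shift [ 0.0041 -0.0233  0.0021] turn [-0.1   0.11  0.01]
[-0.399 -0.227  2.447  0.761  0.425  0.467]
```

arm_command([
  [0.001, -0.007, 0, 0, 0, 0, 0],
  [0.002, -0.014, 0.001, 0, 0, 0, 0],
  [0.004, -0.02, 0.002, 0, 0, 0, 0],
  [0.004, -0.023, 0.002, 0, 0, 0, 0],
  [0.004, -0.023, 0.002, 0, 0, 0, 0],
])

```text
time_s: 9.95
eef_pos: [0.4384, 0.0425, 0.1676]
eef_rot: [-0.013, 0.945, 0.038, 0.324]
wrist_force: [-0.4, -1.1, -2.3]
opening: 0.128
```

```bash
python3 - <<'E'
from h import *
go(case(-.195,0,.0776),tool(CY,flip=True));print(ctrl.get_obs()["q"].round(3))
m=camera_model("wrist");p,d=camera("wrist");np.savez("pics/w4.npz",p=p,d=d,**m)
cv2.imwrite("pics/w4.png",p[:,:,::-1])
tray(yaw=CY)
E
```

```text
TCP [0.4384 0.0425 0.1676] grasp [0.4714 0.0451 0.1251] t 9.95 -> [0.4381 0.0437 0.1201]
shift [-0.0293 -0.0012  0.0374] turn [-0.06  0.11  0.01]
[-0.315 -0.215  2.436  0.693  0.38   0.596]
scene 937 dz/dx deg 0.18 dz/dy deg -0.12 z at panel -0.02041733925139382 rms 0.0014 xmax 0.1479
side 923 dz/dx deg -0.38 dz/dy deg 0.15 z at panel -0.019766784718747994 rms 0.0012 xmax 0.1956
```

View pics/w4.png

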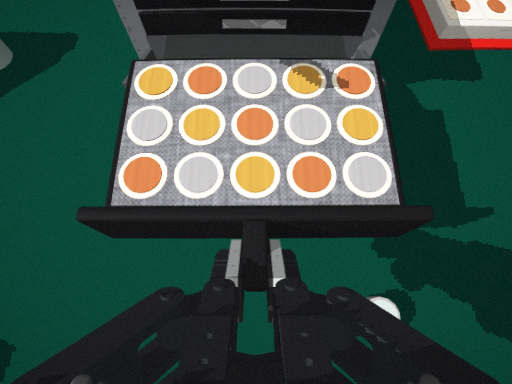

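The view shows the tray centred in the gripper, with columns 110–400 across and all 15 coins present. The bay mouth and both cheeks sit just beyond it, at (140,40) and (375,40). I'll compare tray and cabinet edges in this same image.

```bash
python3 - <<'E'
from h import *
f=np.load("pics/w4.npz");W=cloud(f["d"],f);V=W.reshape(-1,3)
Rz=R.from_euler("z",CY,degrees=True);V=Rz.inv().apply(V-np.r_[CO,0])
print("front strips/cheeks z .035-.075")
for x in np.arange(-.06,.03,.008):
    k=V[box(V,x,x+.008,-.16,.16,.036,.076)]
    if len(k)>5:
        L=k[k[:,1]>0,1];r=k[k[:,1]<0,1];print(round(x+.004,3),len(L),len(r),[np.percentile(q,[2,50,98]).round(4).tolist() for q in (L,r) if len(q)>3])
print("tray z .095-.115 slab top, extents")
for x in np.arange(-.165,-.05,.01):
    k=V[box(V,x,x+.01,-.16,.16,.095,.115)]
    if len(k)>20: s=np.sort(k[:,1]);print(round(x+.005,3),s[5].round(4),s[-5].round(4),((s[5]+s[-5])/2).round(4))
k=V[box(V,-.2,-.16,-.16,.16,.122,.14)];s=np.sort(k[:,1]);print("panel y",s[3],s[-4],"x",np.percentile(k[:,0],[2,50,98]))
L=k[k[:,1]>.03];r=k[k[:,1]<-.03]; c=np.polyfit(k[abs(k[:,1])>.02][:,1],k[abs(k[:,1])>.02][:,0],1);print("panel yaw rel",-np.degrees(c[0]))
for z in np.arange(.01,.15,.01):
    k=V[box(V,-.06,.03,-.15,.15,z,z+.01)];
    if len(k)>10: print("z",round(z,3),len(k),k.min(0).round(3),k.max(0).round(3))
E
```

```text
front strips/cheeks z .035-.075
-0.04 19 16 [[0.1054, 0.1077, 0.1092], [-0.1102, -0.1084, -0.1066]]
-0.032 17 11 [[0.1053, 0.1065, 0.1088], [-0.1088, -0.1074, -0.1065]]
-0.008 57 59 [[0.0906, 0.093, 0.0969], [-0.0973, -0.0933, -0.0911]]
0.0 276 286 [[0.0891, 0.0966, 0.1043], [-0.1054, -0.0979, -0.0899]]
0.008 90 82 [[0.0898, 0.0905, 0.0912], [-0.0921, -0.0915, -0.0908]]
0.016 80 76 [[0.0899, 0.0905, 0.091], [-0.0921, -0.0916, -0.0908]]
0.024 60 56 [[0.09, 0.0905, 0.0912], [-0.0921, -0.0916, -0.091]]
0.032 37 33 [[0.0901, 0.0905, 0.0912], [-0.0922, -0.0917, -0.0912]]
tray z .095-.115 slab top, extents
-0.16 -0.0374 0.0813 0.022
-0.15 -0.0885 0.0855 -0.0015
-0.14 -0.0882 0.0856 -0.0013
-0.13 -0.0882 0.0855 -0.0014
-0.12 -0.0881 0.0856 -0.0013
-0.11 -0.0882 0.0857 -0.0013
-0.1 -0.0881 0.0858 -0.0011
-0.09 -0.0881 0.086 -0.0011
-0.08 -0.0881 0.0855 -0.0013
-0.07 -0.0875 0.0857 -0.0009
-0.06 -0.0874 0.0856 -0.0009
-0.05 -0.0876 0.0853 -0.0011
panel y -0.08906803699789592 0.08528788256108784 x [-0.19709688 -0.1698343  -0.16324571]
panel yaw rel 0.268810412006419
z 0.03 1424 [ 0.013 -0.092  0.03 ] [0.03  0.091 0.04 ]
z 0.04 159 [ 0.004 -0.092  0.04 ] [0.03  0.091 0.05 ]
z 0.05 228 [-0.005 -0.105  0.05 ] [0.029 0.105 0.06 ]
z 0.06 577 [-0.039 -0.11   0.06 ] [0.021 0.109 0.07 ]
z 0.07 338 [-0.002 -0.105  0.07 ] [0.009 0.105 0.08 ]
z 0.08 2032 [-0.004 -0.106  0.08 ] [0.002 0.105 0.09 ]
z 0.09 2804 [-0.005 -0.106  0.09 ] [0.002 0.105 0.1  ]
z 0.1 6062 [-0.06  -0.106  0.1  ] [0.002 0.105 0.11 ]
z 0.11 1437 [-0.005 -0.105  0.11 ] [0.002 0.104 0.116]
```

The bay's centre is at y=-0.5 mm in case coordinates and the walls run parallel to my x axis. The tray's yaw is within 0.3°. I'll lower to 4 mm above the bay floor.

```bash
python3 - <<'E'
from h import *
go(case(-.195,-.0005,.0726),tool(CY-.2,flip=True))
E
```

```text
TCP [0.4388 0.0417 0.1679] grasp [0.4718 0.0443 0.1254] t 10.1 -> [0.4382 0.0433 0.1151]
shift [-0.0329 -0.0017  0.0413] turn [-0.12  0.07  0.13]
```

arm_command([
  [-0.003, 0, 0.004, 0, 0, 0, 0],
  [-0.01, -0.0005, 0.0125, 0, 0, 0, 0],
  [-0.018, -0.001, 0.0225, -0.1, 0, 0.1, 0],
  [-0.026, -0.001, 0.0325, -0.1, 0, 0.1, 0],
  [-0.033, -0.001, 0.0413, -0.1, 0, 0.1, 0],
])

```text
time_s: 10.6
eef_pos: [0.4383, 0.0421, 0.1146]
eef_rot: [-0.012, 0.945, 0.036, 0.325]
wrist_force: [-0.4, -0.4, -2.2]
opening: 0.127
```

arm_command([
  [0, 0, 0, 0, 0, 0, 0],
  [0, 0, 0, 0, 0, 0, 0],
  [0, 0, 0, 0, 0, 0, 0],
  [0, 0, 0, 0, 0, 0, 0],
  [0, 0, 0, 0, 0, 0, 0],
])

```text
time_s: 11.1
eef_pos: [0.4386, 0.0425, 0.1158]
eef_rot: [-0.012, 0.945, 0.036, 0.325]
wrist_force: [-0.2, 0.9, -1.8]
opening: 0.128
```

```bash
python3 - <<'E'
from h import *
go(case(-.195,-.0005,.0726),tool(CY-.2,flip=True))
go(case(-.023,-.0005,.0716),tool(CY-.2,flip=True))
m=camera_model("wrist");p,d=camera("wrist");V=R.from_euler("z",CY,degrees=True).inv().apply(cloud(d,m).reshape(-1,3)-np.r_[CO,0])
for x in (-.13,-.1,-.075,-.06):
    k=V[box(V,x,x+.01,-.16,.16,.042,.062)]; s=np.sort(k[:,1]);print(x,len(k),s[5].round(4),s[-5].round(4),np.median(k[:,2]))
k=V[box(V,.008,.05,-.12,.12,.036,.076)];print([np.median(q) for q in(k[k[:,1]>0,1],k[k[:,1]<0,1])])
k=V[box(V,0.005,.05,-.08,.08,.02,.04)];print("floor",np.median(k[:,2]),len(k))
E
```

```text
TCP [0.4386 0.0425 0.1158] grasp [0.4717 0.045  0.0733] t 11.1 -> [0.4382 0.0433 0.1151]
shift [-0.0007 -0.0008  0.0003] turn [ 0.01 -0.01  0.06]
TCP [0.4386 0.0425 0.1158] grasp [0.4717 0.045  0.0733] t 11.1 -> [0.6096 0.057  0.1141]
shift [ 0.1341 -0.0013  0.107 ] turn [ 0.01 -0.01  0.06]
-0.13 4027 -0.0889 0.0851 0.0534961469128547
-0.1 3368 -0.089 0.0851 0.05417752214065244
-0.075 3133 -0.0881 0.0849 0.05437712932782904
-0.06 2500 -0.0882 0.0851 0.05317885396282665
[np.float64(0.09051234745559959), np.float64(-0.09153459538114117)]
floor 0.03185163386007897 5145
```

arm_command([
  [0.005, -0.0006, 0.004, 0, 0, 0, 0],
  [0.014, -0.0012, 0.0112, 0, 0, 0, 0],
  [0.025, -0.0012, 0.02, 0, 0, 0, 0],
  [0.036, -0.0012, 0.0287, 0, 0, 0, 0],
  [0.047, -0.0012, 0.0375, 0, 0, 0, 0],
])

```text
time_s: 11.65
eef_pos: [0.4997, 0.0486, 0.1145]
eef_rot: [-0.012, 0.945, 0.036, 0.325]
wrist_force: [0.0, 0.1, -1.7]
opening: 0.127
```

arm_command([
  [0.01, 0, 0.008, 0, 0, 0, 0],
  [0.02, 0, 0.016, 0, 0, 0, 0],
  [0.03, 0, 0.024, 0, 0, 0, 0],
  [0.04, 0, 0.032, 0, 0, 0, 0],
  [0.05, 0, 0.04, 0, 0, 0, 0],
])

```text
time_s: 12.15
eef_pos: [0.5634, 0.0537, 0.1134]
eef_rot: [-0.013, 0.945, 0.036, 0.325]
wrist_force: [0.1, -0.2, -2.2]
opening: 0.124
```

```bash
python3 - <<'E'
from h import *
go(case(-.023,-.0005,.0696),tool(CY-.2,flip=True));print(ctrl.get_obs()["wrist_force"])
E
```

```text
TCP [0.5634 0.0537 0.1134] grasp [0.5965 0.0563 0.0709] t 12.15 -> [0.6096 0.057  0.1121]
shift [0.0357 0.0003 0.0295] turn [-0.03  0.05  0.04]
[ 0.0597741  -0.24029838 -2.16108125]
```

arm_command([
  [0.008, 0, 0.0065, 0, 0, 0, 0],
  [0.015, 0, 0.012, 0, 0, 0, 0],
  [0.021, 0, 0.017, 0, 0, 0, 0],
  [0.026, 0, 0.021, 0, 0, 0, 0],
  [0.03, 0, 0.0245, 0, 0, 0, 0],
])

```text
time_s: 12.65
eef_pos: [0.6012, 0.0565, 0.1126]
eef_rot: [-0.012, 0.945, 0.036, 0.325]
wrist_force: [-0.6, -0.6, -3.2]
opening: 0.126
```

```bash
python3 - <<'E'
from h import *
go(case(-.023,-.0005,.0686),tool(CY-.2,flip=True));print(ctrl.get_obs()["wrist_force"])
m=camera_model("wrist");p,d=camera("wrist");cv2.imwrite("pics/w5.png",p[:,:,::-1])
E
```

```text
TCP [0.6012 0.0565 0.1126] grasp [0.6343 0.059  0.0701] t 12.65 -> [0.6096 0.057  0.1111]
shift [0.0057 0.0002 0.0064] turn [-0.02  0.06  0.04]
[-0.58684074 -0.63840599 -3.15766109]
```

View pics/w5.png

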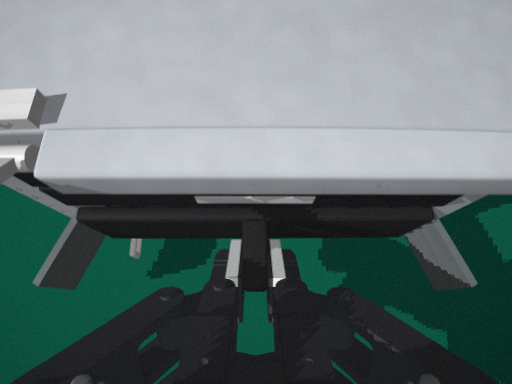

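The panel at (255,215) is centred between the cheeks at (70,250) and (440,250), with about 8 mm left to go. I'll push in slowly to the stop.

arm_command([
  [0.0015, 0, 0.0014, 0, 0, 0, 0],
  [0.003, 0, 0.0028, 0, 0, 0, 0],
  [0.0042, 0, 0.0043, 0, 0, 0, 0],
  [0.005, 0, 0.0055, 0, 0, 0, 0],
  [0.0057, 0, 0.0064, 0, 0, 0, 0],
])

```text
time_s: 13.2
eef_pos: [0.6089, 0.057, 0.1112]
eef_rot: [-0.012, 0.945, 0.036, 0.325]
wrist_force: [-5.7, 1.8, 1.2]
opening: 0.126
```

```bash
python3 - <<'E'
from h import *
go(case(-.023,-.0005,.0686),tool(CY-.2,flip=True));print(ctrl.get_obs()["wrist_force"])
E
```

```text
TCP [0.6089 0.057  0.1112] grasp [0.642  0.0595 0.0687] t 13.2 -> [0.6096 0.057  0.1111]
shift [0.0004 0.0001 0.0006] turn [-0.02  0.07  0.03]
[-5.70670675  1.84219165  1.17791459]
```

arm_command([
  [0.0003, 0, 0.0003, 0, 0, 0, 0],
  [0.0006, 0, 0.0006, 0, 0, 0, 0],
  [0.0009, 0, 0.0008, 0, 0, 0, 0],
  [0.0012, 0, 0.001, 0, 0, 0, 0],
  [0.0012, 0, 0.001, 0, 0, 0, 0],
])

```text
time_s: 13.7
eef_pos: [0.6092, 0.0573, 0.1112]
eef_rot: [-0.013, 0.945, 0.036, 0.324]
wrist_force: [-18.5, -0.7, 12.5]
opening: 0.131
```

```bash
python3 - <<'E'
from h import *
go(case(-.023,-.0005,.0686),tool(CY-.2,flip=True));print(ctrl.get_obs()["wrist_force"])
def show():
    m=camera_model("wrist");p,d=camera("wrist");V=R.from_euler("z",CY,degrees=True).inv().apply(cloud(d,m).reshape(-1,3)-np.r_[CO,0])
    k=V[box(V,-.03,.03,-.085,.085,.055,.085)&(abs(V[:,1])>.015)]
    for z in np.arange(.055,.085,.004):
        q=k[(k[:,2]>z)&(k[:,2]<z+.004)];
        if len(q)>20: print(z.round(3),len(q),np.percentile(q[:,0],[3,50,97]).round(4))
    for s in(1,-1):
        q=V[box(V,-.03,.03,-.112,.112,.04,.075)&(V[:,1]*s>.094)&(V[:,1]*s<.103)]
        print("frame",s,len(q),np.percentile(q[:,0],[3,50,97]).round(4))
    for a,b in((.06,.085),(-.085,-.06)):
        q=k[(k[:,1]>a)&(k[:,1]<b)&(k[:,2]<.072)];print("panel y",a,len(q),np.percentile(q[:,0],[3,50,97]).round(4))
show()
E
```

```text
TCP [0.6092 0.0573 0.1112] grasp [0.6422 0.0599 0.0686] t 13.7 -> [0.6096 0.057  0.1111]
shift [0.0002 0.0004 0.0003] turn [-0.05  0.12  0.03]
[-18.45886613  -0.68706163  12.4536402 ]
0.055 475 [0.0003 0.0007 0.001 ]
0.059 492 [0.0003 0.0007 0.001 ]
0.063 552 [-0.0133  0.0007  0.001 ]
0.067 551 [-0.0167  0.0006  0.0011]
0.071 162 [-0.0203 -0.0179  0.0008]
0.075 104 [-0.0234 -0.022  -0.0205]
0.079 242 [-0.0262 -0.0026 -0.0017]
0.083 362 [-0.0028 -0.0022 -0.0018]
frame 1 1405 [-0.0293 -0.02    0.0007]
frame -1 1527 [-0.0291 -0.0184  0.0001]
panel y 0.06 368 [0.0004 0.0007 0.001 ]
panel y -0.085 314 [0.0002 0.0005 0.0008]
```

The arm stops at 18 N and the panel sits flush at x=0.6 mm. I'll ease off, open, and retreat straight out.

arm_command([
  [-0.0008, 0, -0.0006, 0, 0, 0, 0],
  [-0.0008, 0, -0.0006, 0, 0, 0, 0.04],
  [-0.0008, 0, -0.0006, 0, 0, 0, 0.05],
  [-0.0008, 0, -0.0006, 0, 0, 0, 0.05],
  [-0.0008, 0, -0.0006, 0, 0, 0, 0.05],
])

```text
time_s: 14.25
eef_pos: [0.6099, 0.0568, 0.1115]
eef_rot: [-0.012, 0.945, 0.036, 0.325]
wrist_force: [-0.1, -0.0, 0.6]
opening: 0.586
```

arm_command([
  [-0.01, 0, -0.008, 0, 0, 0, 0.05],
  [-0.025, 0, -0.02, 0, 0, 0, 0.05],
  [-0.045, 0, -0.035, 0, 0, 0, 0.05],
  [-0.065, 0, -0.05, 0, 0, 0, 0.05],
  [-0.085, 0, -0.066, 0, 0, 0, 0.05],
])

```text
time_s: 14.75
eef_pos: [0.5015, 0.0486, 0.111]
eef_rot: [-0.012, 0.945, 0.036, 0.325]
wrist_force: [-0.3, 0.0, 0.8]
opening: 0.582
```

```bash
python3 - <<'E'
from h import *
o=ctrl.get_obs();print(o["wrist_force"],o["opening"])
m=camera_model("wrist");p,d=camera("wrist");cv2.imwrite("pics/w6.png",p[:,:,::-1])
V=R.from_euler("z",CY,degrees=True).inv().apply(cloud(d,m).reshape(-1,3)-np.r_[CO,0])
for a,b in((.04,.085),(-.085,-.04)):
    q=V[box(V,-.03,.03,a,b,.045,.07)];print("panel",len(q),np.percentile(q[:,0],[3,50,97]).round(4))
q=V[box(V,-.03,.03,-.08,.08,.02,.03)];print("plinth",len(q),np.percentile(q[:,0],[3,50,97]).round(4))
for s in(1,-1):
    q=V[box(V,-.012,.03,-.112,.112,.07,.079)&(V[:,1]*s>.096)&(V[:,1]*s<.103)];print("frame",len(q),np.percentile(q[:,0],[3,50,97]).round(4) if len(q)>5 else 0)
h=V[box(V,-.15,.0,.06,.092,.148,.3)]
if len(h)>30: c=np.polyfit(h[:,0],h[:,2],1);print("hasp",len(h),c,h.min(0),h.max(0))
print(m["position"])
E
```

```text
[-0.27802353  0.00223822  0.79335011] 0.5819309069010311
panel 1859 [-0.0007  0.0002  0.0012]
panel 1844 [-0.0006  0.0004  0.0014]
plinth 1752 [-0.0146  0.0002  0.0012]
frame 119 [-0.0003  0.0006  0.0015]
frame 121 [-0.0011 -0.0001  0.0006]
[0.52221999 0.04959001 0.21594827]
```

View pics/w6.png

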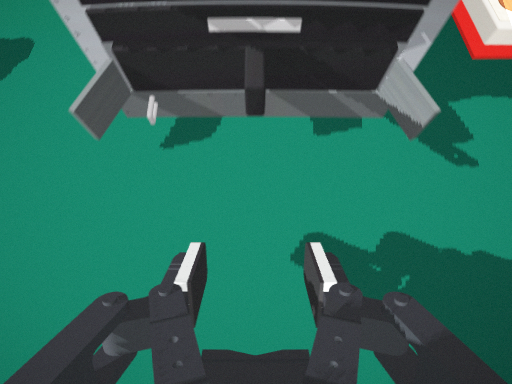

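The panel reads 0.3 mm, the plinth 0.2 mm and the frame about 0.3 mm, so the tray is flush and released; the wrist view shows the pull at (255,80) and the catch at (153,108). Next is the hasp: I'll close the fingers, go up and over the strap, then sweep it down.

```bash
cat >> h.py <<'E'
def tip(x,y,z,th):  # TCP position and attitude for fingertip centre at case point (m), tilt th (deg)
    Rt=tool(CY,np.radians(th),True);return case(x,y,z)-Rt.apply([0,0,.073]),Rt
def hasp(a,th,r=.07,y=.074,press=0):
    n=np.array([-np.cos(a),np.sin(a)]);t=np.radians(th)
    d=.002+.011*abs(np.array([np.cos(t),np.sin(t)])@n)-press
    x,z=np.array([-.006,.14])+r*np.array([-np.sin(a),-np.cos(a)])+d*n
    return tip(x,y,z,th)
def rel(poses):
    o=ctrl.get_obs();p0=np.array(o["eef_pos"]);R0=quat(o["eef_rot"])
    print("t",o["time_s"],"F",(p0+R0.apply([0,0,.073])).round(4),o["wrist_force"].round(1))
    for p,Rt in poses: print(R0.inv().apply(p-p0).round(4),(R0.inv()*Rt).as_rotvec(degrees=True).round(1))
E
python3 - <<'E'
from h import *
rel([tip(-.10,-.01,.16,25),tip(-.09,-.01,.25,15),tip(-.04,.074,.25,0)])
E
```

```text
t 14.8 F [0.542  0.0531 0.0515] [-1.6  2.5 -1.9]
[ 0.1014  0.011  -0.0694] [  0.  -12.7  -0.1]
[ 0.1765  0.0109 -0.1306] [  0.  -22.7  -0.1]
[ 0.2323 -0.0733 -0.0904] [ -0.  -37.7  -0.1]
```

arm_command([
  [0.02, 0.004, -0.014, 0, -2.5, 0, 0.02],
  [0.05, 0.008, -0.034, 0, -6, 0, 0],
  [0.085, 0.011, -0.058, 0, -10, 0, 0],
  [0.12, 0.011, -0.085, 0, -15, 0, 0],
  [0.155, 0.011, -0.113, 0, -20, 0, 0],
])

```text
time_s: 15.3
eef_pos: [0.5404, 0.0507, 0.2286]
eef_rot: [-0.014, 0.983, 0.042, 0.177]
wrist_force: [1.7, 0.6, -0.8]
opening: -0.001
```

```bash
python3 - <<'E'
from h import *
rel([tip(-.09,-.01,.25,15),tip(-.04,.074,.25,0),hasp(2.7,0)])
E
```

```text
t 15.3 F [0.5657 0.0538 0.1602] [ 1.7  0.6 -0.8]
[ 0.0478  0.0079 -0.0804] [-0.8 -5.4  0.2]
[ 0.1134 -0.0756 -0.0575] [ -0.8 -20.4   0.3]
[ 0.1129 -0.075  -0.0133] [ -0.8 -20.4   0.3]
```

arm_command([
  [0.015, 0.004, -0.035, -0.4, -2, 0, 0],
  [0.03, 0.008, -0.065, -0.8, -5, 0, 0],
  [0.03, 0.008, -0.065, -0.8, -5, 0, 0],
  [0.03, 0.008, -0.065, -0.8, -5, 0, 0],
  [0.03, 0.008, -0.065, -0.8, -5, 0, 0],
])

```text
time_s: 15.8
eef_pos: [0.547, 0.043, 0.2989]
eef_rot: [-0.007, 0.99, 0.042, 0.137]
wrist_force: [-0.8, -0.6, 0.0]
opening: 0.003
```

```bash
python3 - <<'E'
from h import *
rel([tip(-.09,-.01,.25,15),tip(-.04,.074,.25,0),hasp(2.7,0)])
E
```

```text
t 15.8 F [0.5668 0.0448 0.2287] [-0.8 -0.6  0. ]
[ 0.0163  0.0007 -0.0179] [-0.2 -0.8  0.3]
[ 0.0837 -0.0829 -0.0012] [ -0.2 -15.8   0.4]
[ 0.0867 -0.0827  0.0429] [ -0.2 -15.8   0.4]
```

arm_command([
  [0.016, 0, -0.022, 0, -1, 0, 0],
  [0.035, -0.02, -0.02, -0.2, -6, 0.2, 0],
  [0.055, -0.045, -0.014, -0.2, -11, 0.4, 0],
  [0.075, -0.07, -0.008, -0.2, -15, 0.4, 0],
  [0.0837, -0.083, -0.0012, -0.2, -15.8, 0.4, 0],
])

```text
time_s: 16.3
eef_pos: [0.6215, 0.1342, 0.3226]
eef_rot: [0.0, 0.999, 0.04, -0.001]
wrist_force: [-0.4, 0.0, -0.5]
opening: 0.003
```

arm_command([
  [0, 0, 0, 0, 0, 0, 0],
  [0, 0, 0, 0, 0, 0, 0],
  [0, 0, 0, 0, 0, 0, 0],
  [0, 0, 0, 0, 0, 0, 0],
  [0, 0, 0, 0, 0, 0, 0],
])

```text
time_s: 16.8
eef_pos: [0.6204, 0.1316, 0.3254]
eef_rot: [0.001, 0.999, 0.039, 0.001]
wrist_force: [0.2, 0.3, 0.4]
opening: -0.003
```

```bash
python3 - <<'E'
from h import *
rel([hasp(2.7,0),hasp(2.45,0),hasp(2.2,0),hasp(2,0)])
m=camera_model("wrist");p,d=camera("wrist");cv2.imwrite("pics/w7.png",p[:,:,::-1])
m=camera_model("scene");p,d=camera("scene");cv2.imwrite("pics/c7.png",cv2.resize(p[120:320,150:320,::-1],None,fx=3,fy=3))
V=R.from_euler("z",CY,degrees=True).inv().apply(cloud(d,m).reshape(-1,3)-np.r_[CO,0])
h=V[box(V,-.125,-.075,.06,.092,.15,.3)];print(len(h),h.min(0),h.max(0),h.mean(0))
E
```

```text
t 16.8 F [0.6206 0.1316 0.2524] [0.2 0.3 0.4]
[ 0.0143 -0.0009  0.044 ] [ 0.1 -0.2 -0.1]
[-0.0032 -0.0009  0.0518] [ 0.1 -0.2 -0.1]
[-0.0183 -0.0009  0.0643] [ 0.1 -0.2 -0.1]
[-0.0276 -0.0009  0.0772] [ 0.1 -0.2 -0.1]
54 [-0.10668381  0.06771351  0.19367476] [-0.07500634  0.08600831  0.22339423] [-0.08609737  0.07947491  0.20789401]
```

View pics/c7.png

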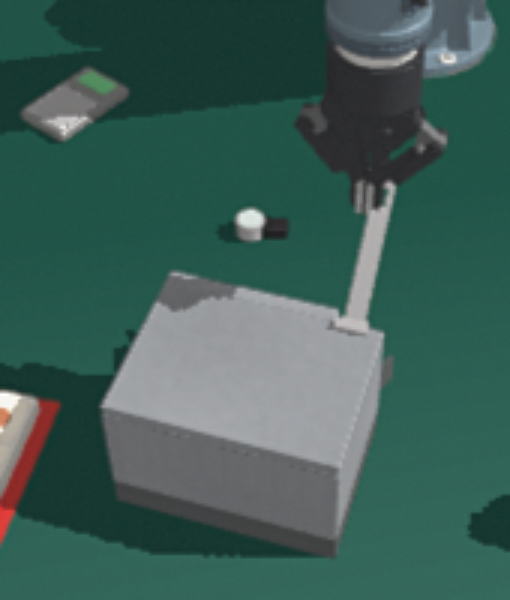

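The scene crop shows the closed fingertips at (370,195) above and in line with the strap, which runs (390,185)–(350,325) at about 2.28 rad. I'll sweep it down now.

arm_command([
  [0.012, -0.001, 0.03, 0, 0, 0, 0],
  [0.01, -0.001, 0.046, 0, 0, 0, 0],
  [-0.0032, -0.001, 0.052, 0, 0, 0, 0],
  [-0.0183, -0.001, 0.0643, 0, 0, 0, 0],
  [-0.0276, -0.001, 0.0772, 0, 0, 0, 0],
])

```text
time_s: 17.4
eef_pos: [0.5928, 0.1309, 0.2477]
eef_rot: [0.001, 0.999, 0.039, 0.002]
wrist_force: [0.5, -0.0, 0.0]
opening: -0.001
```

```bash
python3 - <<'E'
from h import *
rel([hasp(1.9,4),hasp(1.75,8),hasp(1.6,12),hasp(1.45,16),hasp(1.3,20)])
E
```

```text
t 17.4 F [0.5931 0.1308 0.1747] [ 0.5 -0.   0. ]
[-0.0083  0.0006  0.0063] [ 0.1  3.8 -0.1]
[-0.0171  0.0006  0.0175] [ 0.1  7.8 -0.1]
[-0.024   0.0006  0.0296] [ 0.1 11.8 -0. ]
[-0.0291  0.0006  0.0422] [ 0.1 15.8 -0. ]
[-0.0323  0.0006  0.055 ] [ 0.1 19.8 -0. ]
```

arm_command([
  [-0.0083, 0.0006, 0.0063, 0, 3.8, 0, 0],
  [-0.0171, 0.0006, 0.0175, 0, 7.8, 0, 0],
  [-0.024, 0.0006, 0.0296, 0, 11.8, 0, 0],
  [-0.0291, 0.0006, 0.0422, 0, 15.8, 0, 0],
  [-0.0323, 0.0006, 0.055, 0, 19.8, 0, 0],
])

```text
time_s: 17.9
eef_pos: [0.561, 0.1277, 0.1929]
eef_rot: [-0.006, 0.984, 0.039, 0.175]
wrist_force: [0.6, -0.3, 1.0]
opening: -0.003
```

```bash
python3 - <<'E'
from h import *
rel([hasp(1.15,24),hasp(1.0,28),hasp(.85,32),hasp(.7,35),hasp(.55,37)])
for n in("scene","side"):
    m=camera_model(n);p,d=camera(n);V=R.from_euler("z",CY,degrees=True).inv().apply(cloud(d,m).reshape(-1,3)-np.r_[CO,0])
    h=V[box(V,-.15,-.06,.064,.088,.03,.14)&(p.reshape(-1,3).min(1)>90)];print(n,len(h),h.mean(0).round(3) if len(h) else 0)
E
```

```text
t 17.9 F [0.5861 0.1296 0.1244] [ 0.6 -0.3  1. ]
[-0.0058 -0.      0.0117] [ 0.1  3.8 -0. ]
[-0.0098 -0.0001  0.0218] [ 0.1  7.8 -0. ]
[-0.0125 -0.0001  0.032 ] [ 0.1 11.8 -0. ]
[-0.0128 -0.0001  0.0417] [ 0.1 14.8 -0. ]
[-0.0107 -0.0001  0.0506] [ 0.1 16.8 -0. ]
scene 46 [-0.079  0.08   0.126]
side 113 [-0.1    0.074  0.115]
```

The strap is following, at about 1.3 rad. Continuing.

arm_command([
  [-0.0058, 0, 0.0117, 0, 3.8, 0, 0],
  [-0.0098, 0, 0.0218, 0, 7.8, 0, 0],
  [-0.0125, 0, 0.032, 0, 11.8, 0, 0],
  [-0.0128, 0, 0.0417, 0, 14.8, 0, 0],
  [-0.0107, 0, 0.0506, 0, 16.8, 0, 0],
])

```text
time_s: 18.5
eef_pos: [0.569, 0.1284, 0.1417]
eef_rot: [-0.012, 0.948, 0.038, 0.315]
wrist_force: [-1.1, 0.5, 0.9]
opening: 0.002
```

```bash
python3 - <<'E'
from h import *
rel([hasp(.42,38),hasp(.3,39),hasp(.2,40),hasp(.1,40),hasp(.03,40)])
E
```

```text
t 18.5 F [0.6126 0.1317 0.0833] [-1.1  0.5  0.9]
[0.0009 0.     0.0071] [0.1 1.2 0. ]
[ 0.0028 -0.      0.0139] [0.1 2.2 0. ]
[ 0.0048 -0.      0.0194] [0.1 3.2 0. ]
[ 0.0085 -0.      0.0244] [0.1 3.2 0. ]
[ 0.0114 -0.      0.0278] [0.1 3.2 0. ]
```

arm_command([
  [0.001, 0, 0.0071, 0, 1.2, 0, 0],
  [0.0028, 0, 0.0139, 0, 2.2, 0, 0],
  [0.0048, 0, 0.0194, 0, 3.2, 0, 0],
  [0.0085, 0, 0.0244, 0, 3.2, 0, 0],
  [0.0114, 0, 0.0278, 0, 3.2, 0, 0],
])

```text
time_s: 19.0
eef_pos: [0.5952, 0.1305, 0.1264]
eef_rot: [-0.013, 0.939, 0.037, 0.341]
wrist_force: [-0.7, -0.1, 1.2]
opening: -0.001
```

```bash
python3 - <<'E'
from h import *
rel([hasp(0,40),hasp(0,40,press=.002)])
E
```

```text
t 19.0 F [0.6419 0.1342 0.0704] [-0.7 -0.1  1.2]
[0.0007 0.0001 0.0012] [0.  0.1 0. ]
[0.0023 0.0001 0.0025] [0.  0.1 0. ]
```

arm_command([
  [0.0007, 0, 0.0009, 0, 0, 0, 0],
  [0.0014, 0, 0.0015, 0, 0, 0, 0],
  [0.002, 0, 0.002, 0, 0, 0, 0],
  [0.0023, 0, 0.0025, 0, 0, 0, 0],
  [0.0023, 0, 0.0025, 0, 0, 0, 0],
])

```text
time_s: 19.5
eef_pos: [0.5975, 0.1307, 0.1256]
eef_rot: [-0.013, 0.939, 0.037, 0.341]
wrist_force: [-0.5, -0.0, -0.6]
opening: -0.001
```

```bash
cat >> h.py <<'E'
def strap():
    for n in("side","wrist"):
        m=camera_model(n);p,d=camera(n);V=R.from_euler("z",CY,degrees=True).inv().apply(cloud(d,m).reshape(-1,3)-np.r_[CO,0])
        for z0 in(.01,.03,.05,.08,.1):
            h=V[box(V,-.035,.005,.069,.083,z0,z0+.02)];print(n,z0,len(h),np.percentile(h[:,0],[10,50,90]).round(4) if len(h)>4 else 0)
E
python3 - <<'E'
from h import *
rel([hasp(0,40,press=.002)]);strap()
E
```

```text
t 19.5 F [0.6442 0.1343 0.0696] [-0.5 -0.  -0.6]
[0.0011 0.     0.0004] [0.1 0.1 0. ]
side 0.01 28 [-0.0133 -0.0082  0.0019]
side 0.03 24 [-0.0117 -0.0094  0.0012]
side 0.05 22 [-0.0111 -0.0084  0.0004]
side 0.08 24 [-0.0119 -0.0094 -0.0022]
side 0.1 16 [-0.009 -0.008 -0.003]
wrist 0.01 0 0
wrist 0.03 0 0
wrist 0.05 26 [-0.0101 -0.01   -0.0097]
wrist 0.08 1216 [-0.0262 -0.0174 -0.0091]
wrist 0.1 1078 [-0.0337 -0.0092 -0.0084]
```

arm_command([
  [0.0008, 0, 0.0006, 0, 0, 0, 0],
  [0.0016, 0, 0.0012, 0, 0, 0, 0],
  [0.0024, 0, 0.0018, 0, 0, 0, 0],
  [0.0024, 0, 0.0018, 0, 0, 0, 0],
  [0.0024, 0, 0.0018, 0, 0, 0, 0],
])

```text
time_s: 20.1
eef_pos: [0.6, 0.1309, 0.1253]
eef_rot: [-0.013, 0.939, 0.037, 0.341]
wrist_force: [-4.4, -1.3, 1.5]
opening: 0.003
```

```bash
python3 - <<'E'
from h import *
rel([hasp(0,40,press=.002)]);strap()
E
```

```text
t 20.1 F [0.6466 0.1345 0.0692] [-4.4 -1.3  1.5]
[-0.0007  0.0001 -0.0014] [0.1 0.1 0. ]
side 0.01 25 [-0.0154 -0.0073  0.0011]
side 0.03 17 [-0.0084 -0.0072 -0.0036]
side 0.05 16 [-0.0124 -0.004   0.002 ]
side 0.08 21 [-0.0084 -0.0069 -0.0018]
side 0.1 15 [-0.009  -0.0078 -0.005 ]
wrist 0.01 0 0
wrist 0.03 0 0
wrist 0.05 26 [-0.0073 -0.0071 -0.007 ]
wrist 0.08 1153 [-0.024  -0.0157 -0.0072]
wrist 0.1 1259 [-0.0337 -0.0275 -0.0075]
```

arm_command([
  [0.0004, 0, 0.0003, 0, 0, 0, 0],
  [0.0008, 0, 0.0006, 0, 0, 0, 0],
  [0.0012, 0, 0.0009, 0, 0, 0, 0],
  [0.0012, 0, 0.0009, 0, 0, 0, 0],
  [0.0012, 0, 0.0009, 0, 0, 0, 0],
])

```text
time_s: 20.7
eef_pos: [0.6005, 0.131, 0.1252]
eef_rot: [-0.013, 0.94, 0.037, 0.34]
wrist_force: [-16.7, -4.2, 10.7]
opening: -0.001
```

arm_command([
  [-0.008, 0, -0.006, 0, 0, 0, 0],
  [-0.024, 0, -0.019, 0, 0, 0, 0],
  [-0.045, 0, -0.036, 0, 0, 0, 0],
  [-0.065, 0, -0.055, 0, 0, 0, 0],
  [-0.08, 0, -0.07, 0, 0, 0, 0],
])

```text
time_s: 21.2
eef_pos: [0.4948, 0.1226, 0.1279]
eef_rot: [-0.013, 0.939, 0.037, 0.341]
wrist_force: [1.0, 1.0, 0.2]
opening: -0.0
```

```bash
python3 - <<'E'
from h import *
strap()
m=camera_model("wrist");p,d=camera("wrist");cv2.imwrite("pics/w8.png",p[:,:,::-1])
V=R.from_euler("z",CY,degrees=True).inv().apply(cloud(d,m).reshape(-1,3)-np.r_[CO,0])
for a,b in((.04,.06),(-.085,-.04)):
    q=V[box(V,-.03,.03,a,b,.045,.07)];print("panel",len(q),np.percentile(q[:,0],[3,50,97]).round(4) if len(q)>5 else 0)
p,d=camera("side");a=cv2.resize(p[130:384,190:420,::-1],(400,440))
p,d=camera("scene");b=cv2.resize(p[110:330,110:340,::-1],(400,440));cv2.imwrite("pics/f8.png",np.hstack([a,b]))
E
```

```text
side 0.01 23 [-0.0147 -0.0068  0.002 ]
side 0.03 18 [-0.0087 -0.0071  0.0016]
side 0.05 21 [-0.0085 -0.0068  0.0005]
side 0.08 16 [-0.0089 -0.0072 -0.0026]
side 0.1 20 [-0.0085 -0.0077 -0.0017]
wrist 0.01 263 [-0.0167 -0.0075  0.0001]
wrist 0.03 309 [-0.0078 -0.0073 -0.0067]
wrist 0.05 385 [-0.008  -0.0073 -0.0067]
wrist 0.08 575 [-0.008  -0.0073 -0.0067]
wrist 0.1 763 [-0.0082 -0.0074 -0.0068]
panel 655 [-0.0006  0.0003  0.0012]
panel 1321 [-0.0004  0.0005  0.0014]
```

View pics/w8.png

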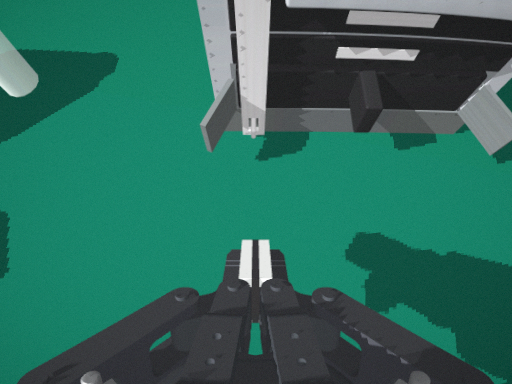

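View pics/f8.png

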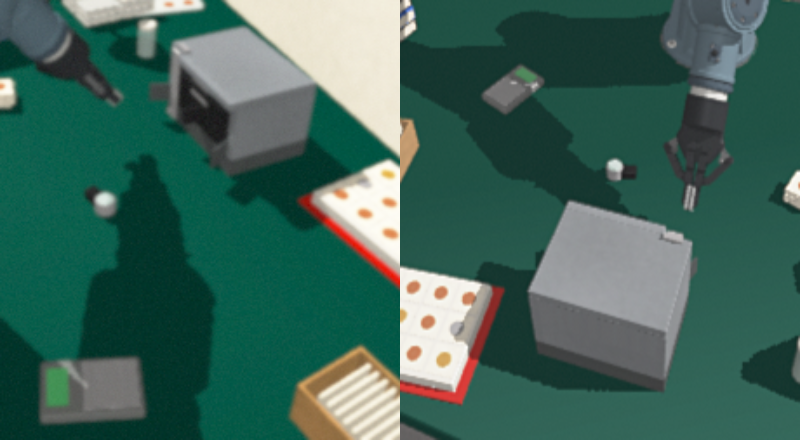

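The wrist view shows the strap hanging straight at column ~252, over the catch at (253,125), with the tray front flush behind it. The strap's outer face is vertical at x=-7.4 mm over its whole height. The two overview crops show nothing on the table and the bystanders in view apparently undisturbed.

```bash
python3 -c "
from bench import ctrl
o=ctrl.get_obs();print(o['time_s'],o['wrist_force'],o['dq'].round(3));print(ctrl.hand_in())"
```

```text
21.45 [ 1.15274219  0.06873302 -0.11595036] [-0.001  0.012 -0.012  0.001  0.003 -0.003]
the job is handed in; nothing more can be done
None
```

The tray is in the bottom bay with its front flush, the hasp hangs closed over the catch, and the job was handed in at 21.5 s of the 62 s limit.

**What I did**
- I gripped the pull with the gripper tilted 38°, carried the tray level, and slid it in until it met the stop at about 18 N.
- I then let go, pushed the hasp down with the closed fingertips until it met its stop at about 17 N, and backed away.

**Last checks**
- **Tray front:** the panel is 0.3–0.5 mm from my reference for the cabinet's front face. The cabinet's own frame and plinth read about 0.2–0.3 mm there, so it is flush within measuring error.
- **Hasp:** its outer face is vertical along its whole length, 7.3–7.5 mm in front of the cabinet. The nominal is 8 mm, and the difference is within the 2 mm calibration.
- **Coins:** all 15 were in place just before insertion, and none is visible on the table. I could not see the coins once the tray was inside.
- **Other objects:** those in view look undisturbed, but I did not measure them again. The display block is not in the final pictures.
- **Robot:** it was standing clear and touching nothing.

**What went wrong on the way:** my first approach to the pull stopped short because the last joint reached its range limit. Nothing was touched, and I redid the grasp with the gripper turned 180°.

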